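# Test the two sprung corners of a platen leveller

### The job

Before printing, test the two sprung corners of the platen leveller one at a time: with closed fingertips press the corner with the round pad down until its pointer is level with the dark rider blade on its scale, keep it there for a second without pushing clearly past the blade, and release it so that it springs up; then do the same at the corner with the square pad. Only press, grasp and lift nothing, press gently, and leave everything else on the bench where it stands.

Things in the scene. Friction and masses are not known exactly. Their poses are not given: they have to be found in the camera images.
- mount: platen leveller, fixed: 220 mm square aluminium plate, black rubber centre, level, top 91 mm above the bench. Origin on the bench under the plate's centre; x, y along its diagonals. +x corner: pivot. +y corner (round pad) and -y corner (square pad): springs in black cups; pads 127 mm from the centre. A white scale (50 mm wide, top 125 mm up) stands 105 mm out from each pad, on the line pivot-pad
- swing_round (a joint): tilt of the plate at the round-pad corner, rad: 0 level (at rest), grows as that corner goes down. Pad is 180 mm, pointer tip 270 mm from the hinge line: the tip drops 1.5 times as far as the pad. 2 to 3 N at the pad starts it, 9 to 10 N holds 0.15 rad; firm stop at 0.2 rad; springs back by itself when released.
- swing_square (a joint): tilt of the plate at the square-pad corner, rad: 0 level (at rest), grows as that corner goes down; independent of the other. Geometry and spring as for swing_round
- pad_round (a point): centre of the top of the round brass pad, diameter 34 mm, 10 mm high, top 101 mm above the bench at rest; push straight down here
- pad_square (a point): centre of the top of the square brass pad, 32 x 32 mm, 10 mm high, top 101 mm above the bench at rest; push straight down here
- pointer_round (a point): tip of the flat dark steel pointer (3 mm thick) that sticks out from the round-pad corner towards its scale; mid-thickness, 88 mm above the bench at rest
- pointer_square (a point): tip of the pointer of the square-pad corner, likewise
- mark_round (a point): middle of the front edge of the dark steel rider blade (50 mm wide, 3 mm thick, level across the white scale, black clip at one end) by the round-pad corner; 22 to 42 mm lower than the pointer at rest; fixed. Reached when the pointer tip is at the same height; the tip passes about 6 to 10 mm in front of it
- mark_square (a point): the same point on the rider blade by the square-pad corner; set independently, 22 to 42 mm lower than its pointer at rest
- jar: loose bystander, to be left where it stands: amber glass jar, 64 mm across, 75 mm high, beyond the leveller, on its round-pad side. Origin under its centre
- cup: loose bystander, to be left where it stands: open white plastic cup, 56 mm across, 65 mm high, on the robot's side of the leveller. Origin under its centre
- squeegee: loose bystander, to be left where it stands: wooden print squeegee, 300 mm long, 92 mm high, on the left. Origin under its centre
- pot: loose bystander, to be left where it stands: white ink pot with red lid, 124 mm across, 150 mm high, on the right. Origin under its centre
- sprayer: loose bystander, to be left where it stands: white spray bottle, 72 mm across, 185 mm high, far left. Origin under its centre
- tape: loose bystander, to be left where it stands: roll of paper tape, 90 mm across, 24 mm high, on the right. Origin under its centre
- spatula: loose bystander, to be left where it stands: ink spatula, 250 mm long, lying on the right. Origin under its middle

How it is judged:
On the way, in this order (a step that is already met when the one before it is completed fails the run):
1. round-pad corner pressed so that its pointer is within 5 mm of its rider blade's height for 0.4 s, the square-pad corner up (z of pointer_round in the frame of mark_round between -0.005 and 0.005 m and value of joint swing_square below 0.02 rad), for 0.4 s.
2. round-pad corner released, both corners up (value of joint each of swing_round, swing_square below 0.02 rad), for 0.1 s.
3. square-pad corner pressed so that its pointer is within 5 mm of its rider blade's height for 0.4 s, the round-pad corner up (z of pointer_square in the frame of mark_square between -0.005 and 0.005 m and value of joint swing_round below 0.02 rad), for 0.4 s.
At the end, for the whole second after the job is handed in: both corners tested in order and sprung back up (each tilt under 0.02 rad), every loose thing within 20 mm of where it stood (all of step 2 and distance of each of jar, cup, squeegee, pot, sprayer, tape, spatula from where it was at the start of the episode below 0.02 m); the robot touches nothing.
It fails at once if a pointer pushed more than 10 mm past its rider blade (z of pointer_round in the frame of mark_round below -0.01 m or z of pointer_square in the frame of mark_square below -0.01 m).
It fails at once if leveller pressed with more than 30 N (contact force between any of the arm, the fingers and mount above 30 N).
It fails at once if a bystander moved more than 20 mm, or lifted (distance of any of jar, cup, squeegee, pot, sprayer, tape, spatula from where it was at the start of the episode above 0.02 m).
It also fails if it takes over 56 s, if anything falls off the work surface, if the arm or the gripper's body presses on something with over 40 N, if the wrist force passes 120 N, or if a joint passes its speed limit or range.

### The arm

A 7-joint arm with a two-finger parallel gripper is mounted at the origin on the work surface. World frame = base frame: x ahead of the robot, y to its left, z up, the work surface at z = 0. Lengths are in m, angles in rad, forces in N, time in s.
With the tool pointing down it reaches from about 0.4 to 0.9 m from the base axis. Payload 5.5 kg.
Tool frame: the origin (TCP) lies on the centre line of the jaws, within the pads' length; the fingertips stand 8 mm ahead of it and the grasp point (between the pads) lies 11 mm behind it; z points along the fingers, y is the line along which they close (so a half turn about z gives the same grasp; the last joint's range is limited). The gripper opens to 85 mm and grips with 20 to 120 N. Pads are 22 mm wide; open, the fingers measure 114 mm over their backs; the gripper's body (76 mm by 85 mm) begins 54 mm behind the grasp point. The pads swing forward as they close: fully open they stand 13 mm farther back than shut.
Start: joints at [1.593, 0.501, -0.427, 1.55, 0.221, 1.138, -0.21], TCP at [0.155, -0.631, 0.239] pointing down, gripper open.
Joint ranges: [-2.88, 2.88], [-0.31, 2.03], [-1.54, 1.56], [0.2, 2.42], [-1.41, 4.55], [0.19, 2.02], [-2.57, 2.57]. Speed limits (rad/s): [2.57, 2.57, 3.14, 3.14, 3.14, 3.14, 3.14].

### API

Orientations are given as a unit quaternion [w, x, y, z].
In Python, from cell import env, ungrasp, grasp, kin, readout, cams, workorder gives the robot as it stands. The module is installed in compiled form; this text tells all that it offers. Calls block until the motion is done:
- env.move_to(position, orientation): joint-space move of the TCP to a pose.
- env.move_linear(position, vel=0.15, frame=None, contact_N=None): straight line of the TCP; frame=None keeps the orientation; vel is the mean speed in m/s. With contact_N (N) it stops when the force on the tool has changed by that much, and returns True; else False.
- env.move_j(angles): joint-space move.
- ungrasp() and grasp(): open the fingers fully, or close them until they stop; the grip force is fixed at half the most.
- env.sleep(seconds).
- kin.inverse_kinematics(position, orientation): joint angles nearest the present ones, or None.
- readout.state(): the state.
- cams.capture(name): name is "scene" or "side" or "wrist"; returns the picture (420x560x3 uint8, red, green, blue); there is no depth.
- cams.camera_params(name): a dict with "fx", "fy", "cx", "cy" (pixels), "dist_coeffs" ([k1, k2, p1, p2, k3] as OpenCV has them; the pictures are not rectified), "xyz" and "attitude" of the camera in the world. Camera axes: x right, y down, z forward; pixel columns grow to the right and rows downward; lengths in m; the calibration is good to about 2 mm. A picture is of the moment at which its call begins: read the wrist's pose just before it. camera_params takes no time and is no camera call; for the wrist camera it gives the pose at the moment of the call.
A pose or a line that the arm cannot do raises env.Unreachable and nothing moves.
- workorder.job_done(): hands the job in; it is judged then, once.
The state is a dict: "t": time; "qpos": joint angles; "qd": joint speeds; "joint_torque": joint torques, N m; "tool_pos": TCP position; "tcp_rot": TCP orientation; "force": force on the tool from outside, world axes, zero at the start; "moment": the same for the moment, N m; "gripper_width": finger opening in m; "grasp_force": force on a finger pad.
Only numpy, scipy, OpenCV 4.12 (cv2) and the standard library are available. Lean on these libraries where they do the work, as an engineer would, in place of code of your own. Each camera call takes 0.05 s, during which the arm holds its last target. There are 200 camera calls.

## Working session

There is one attempt and no reset: what is moved stays moved. The work goes in short steps, each a Python script; the robot and the scene stay as the last script left them, time stands still between calls to the robot, and variables do not carry over. Pictures are saved under pics/ and viewed, at most 10 in all, crops included, and the job is handed in when it is done.

```bash
mkdir -p pics; python3 - <<'E'
from cell import env,cams,readout
import cv2,numpy as np
for n in("scene","side"):
    cv2.imwrite(f"pics/{n}0.png",cams.capture(n)[:,:,::-1]); print(n,cams.camera_params(n))
s=readout.state();print(s['t'],s['tool_pos'],s['tcp_rot'],s['force'],s['gripper_width'])
E
```

```text
scene {'fx': 403.23627874294914, 'fy': 403.23627874294914, 'cx': 274.2303650928965, 'cy': 209.52468595824365, 'dist_coeffs': array([-0.08095752,  0.        ,  0.        ,  0.        ,  0.        ]), 'xyz': array([ 1.19229685, -0.20173634,  1.13935938]), 'attitude': array([-0.24054346,  0.77056539,  0.56166824, -0.18137424])}
side {'fx': 446.35948943388985, 'fy': 446.35948943388985, 'cx': 289.3713751680028, 'cy': 209.435075228258, 'dist_coeffs': array([-0.015412,  0.      ,  0.      ,  0.      ,  0.      ]), 'xyz': array([-0.16431157,  0.67008996,  0.64748421]), 'attitude': array([ 0.19413449, -0.33203497,  0.80130232, -0.45823484])}
0.1 [ 0.15480538 -0.63066793  0.23836503] [-8.74143175e-04  9.92758241e-01  1.20126193e-01 -9.56827786e-05] [0.2965731  0.39557808 0.01664932] 0.08501137436752307
```

View pics/scene0.png

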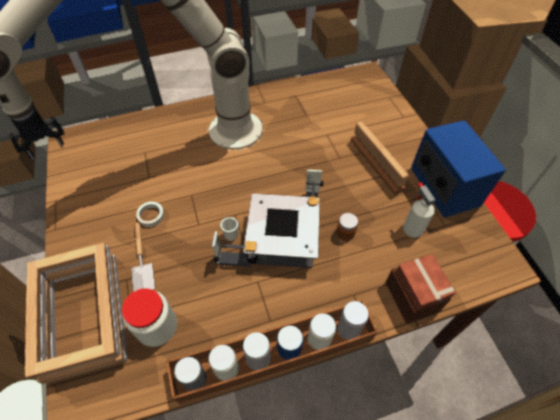

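View pics/side0.png

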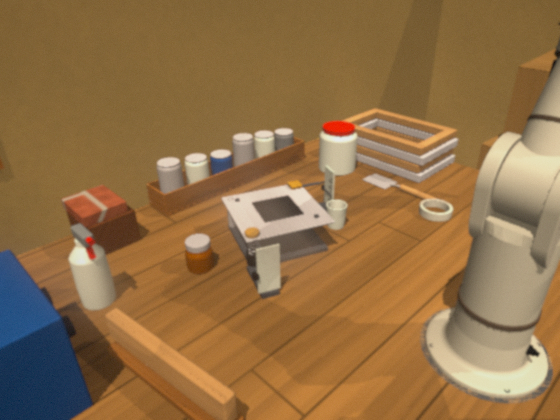

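The scene view shows the round pad at (313,201) and the square pad at (251,246). In the side view they are at (252,232) and (295,184). The scales are near scene (314,182) and (217,245), and the cup is beside the square scale.

```bash
cat >h.py <<'E'
from cell import env,ungrasp,grasp,kin,readout,cams,workorder
import cv2,numpy as np
from scipy.spatial.transform import Rotation as R
def rot(q): return R.from_quat(np.r_[q[1:],q[0]])
def quat(r): q=r.as_quat(); return np.r_[q[3],q[:3]]
def K(p): return np.array([[p['fx'],0,p['cx']],[0,p['fy'],p['cy']],[0,0,1]])
def ray(p,uv):
    x=cv2.undistortPoints(np.array([[uv]],float),K(p),p['dist_coeffs'])[0,0]
    d=rot(p['attitude']).apply([*x,1]); return np.array(p['xyz']),d/np.linalg.norm(d)
def onz(p,uv,z): c,d=ray(p,uv); return c+d*(z-c[2])/d[2]
def tri(obs):
    A=np.zeros((3,3));b=np.zeros(3);rs=[ray(p,uv) for p,uv in obs]
    for c,d in rs: M=np.eye(3)-np.outer(d,d);A+=M;b+=M@c
    X=np.linalg.solve(A,b); return X,[np.linalg.norm(np.cross(X-c,d)) for c,d in rs]
def proj(p,X):
    r=rot(p['attitude']).inv(); return cv2.projectPoints(np.array([X],float),r.as_rotvec(),r.apply(-np.array(p['xyz'])),K(p),p['dist_coeffs'])[0][0,0]
E
python3 - <<'E'
from h import *
np.set_printoptions(precision=4,suppress=True)
a,b=cams.camera_params("scene"),cams.camera_params("side")
for n,u,v in(("round",(313,201),(252,232)),("sq",(251,246),(295,184))):
    print(n,tri([(a,u),(b,v)]),onz(a,u,.101),onz(b,v,.101))
for n,u,z in(("scaleR",(314,174),.125),("scaleS",(215,235),.125),("cup",(229,219),.065),("jar",(348,218),.075),("pot",(143,310),.15)): print(n,onz(a,u,z))
w=cams.camera_params("wrist");s=readout.state();t=rot(s['tcp_rot'])
print("cam in tcp",t.inv().apply(w['xyz']-s['tool_pos']),(t.inv()*rot(w['attitude'])).as_matrix(),w['fx'],w['dist_coeffs'])
E
```

```text
round (array([0.4974, 0.139 , 0.0956]), [np.float64(0.0007762900526378684), np.float64(0.0007762900526378553)]) [0.5015 0.1379 0.101 ] [0.4907 0.1435 0.101 ]
sq (array([ 0.595 , -0.0964,  0.0959]), [np.float64(0.0020112744088227066), np.float64(0.002011274408822767)]) [ 0.5994 -0.0954  0.101 ] [ 0.5875 -0.0915  0.101 ]
scaleR [0.4158 0.1723 0.125 ]
scaleS [ 0.5445 -0.1891  0.125 ]
cup [ 0.4612 -0.1319  0.065 ]
jar [0.5814 0.2285 0.075 ]
pot [ 0.7256 -0.4196  0.15  ]
cam in tcp [ 0.0677 -0.0008 -0.134 ] [[ 0.0009 -0.9639 -0.2663]
 [ 1.      0.0007  0.0009]
 [-0.0007 -0.2663  0.9639]] 304.4872554096273 [-0.059  0.     0.     0.     0.   ]
```

```bash
cat >>h.py <<'E'
c=np.array([.547,.022,0]); Rp=np.array([.4974,.139,.101]); Sp=np.array([.595,-.0964,.101])
P=dict(R=Rp,S=Sp); yh=(Rp-Sp)/np.linalg.norm(Rp-Sp); xh=np.array([yh[1],-yh[0],0]); Z=np.array([0,0,1.])
D={k:(v:=P[k]-((Rp+Sp)/2+.127*xh))/np.linalg.norm(v) for k in P}
def tool(d,t):
    z=d*np.sin(t)-Z*np.cos(t); x=-(d*np.cos(t)+Z*np.sin(t)); return R.from_matrix(np.c_[x,np.cross(z,x),z])
def view(k,t,h,lat=0):
    """TCP pose so that wrist camera looks at the blade, tool tilt t, camera height h"""
    T=P[k]*[1,1,0]+.095*D[k]+.065*Z; r=tool(D[k],t); C=T-D[k]*(h-.065)*np.tan(t+.2695)+Z*(h-.065)+lat*np.cross(Z,D[k])
    return C-r.apply([.0677,-.0008,-.134]),quat(r)
E
python3 - <<'E'
from h import *
np.set_printoptions(precision=3,suppress=True)
print(D)
for k in "SR":
  for t,h in((.44,.29),(.1,.32)):
    p,q=view(k,t,h); print(k,p,q,kin.inverse_kinematics(p,q))
p,q=view("S",.1,.32); print(kin.inverse_kinematics(p+.08*Z,q))
E
```

```text
{'R': array([-0.923,  0.384,  0.   ]), 'S': array([-0.381, -0.925,  0.   ])}
S [ 0.588 -0.115  0.198] [ 0.121  0.811  0.543 -0.181] [ 0.548  0.727 -0.931  1.617  0.889  1.491 -1.005]
S [ 0.566 -0.168  0.193] [ 0.028  0.83   0.556 -0.042] [ 0.871  0.605 -0.949  1.727  0.634  1.16  -0.681]
R [0.479 0.146 0.198] [-0.043  0.957 -0.191 -0.214] [ 0.509  0.732 -1.019  1.675  0.283  1.36  -2.538]
R [0.426 0.168 0.193] [-0.01   0.979 -0.195 -0.049] [-0.393  0.233  0.015  2.018 -0.089  0.965 -2.29 ]
[ 0.903  0.519 -0.991  1.646  0.543  1.284 -0.603]
```

```bash
python3 - <<'E'
from h import *
import pickle
grasp()
obs={}
def go(p,q): env.move_to(p.tolist(),q.tolist())
tiles=[]
for k in "SR":
    v=[view(k,.1,.32),view(k,.44,.29)]
    go(v[0][0]+.08*Z,v[0][1])
    for i,(p,q) in enumerate(v):
        go(p,q); env.sleep(.3)
        w=cams.camera_params("wrist"); im=cams.capture("wrist")
        obs[k,i]=(w,im); tiles.append(cv2.resize(im[60:360,80:480],None,fx=1,fy=1))
    go(v[0][0]+.08*Z,v[0][1]); print(k,readout.state()['t'],readout.state()['tool_pos'])
pickle.dump(obs,open("obs.pkl","wb"))
cv2.imwrite("pics/w1.png",np.vstack([np.hstack(tiles[:2]),np.hstack(tiles[2:])])[:,:,::-1])
E
```

```text
S 5.3083 [ 0.56575947 -0.1698848   0.27403501]
R 9.0417 [0.42547936 0.16813327 0.2747128 ]
```

View pics/w1.png

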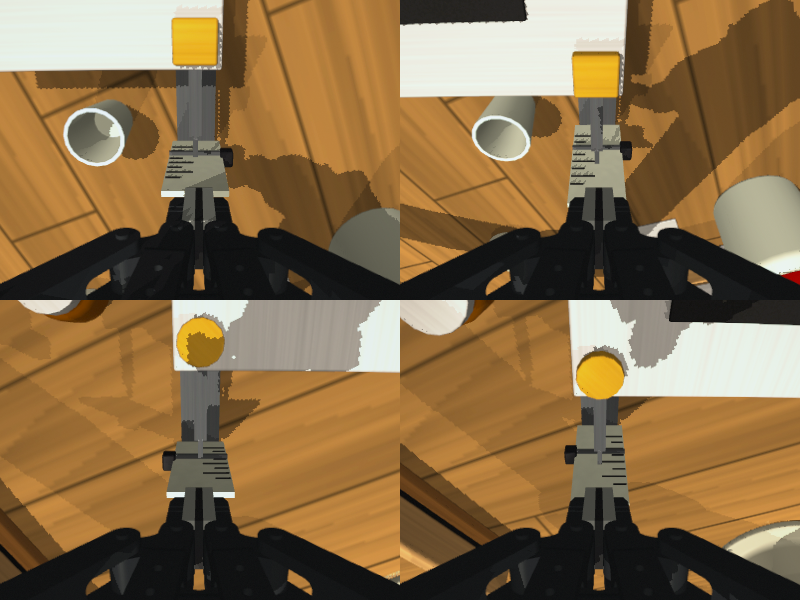

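All four views are upside down. The pads are at crop (195,42), (597,75), (200,342) and (600,376). The blades are thin dark lines at the clips, around row 150 in the S views and row 455 in the R views, with the pointers in front. I'll enlarge those areas next.

```bash
python3 - <<'E'
from h import *
import pickle
o=pickle.load(open("obs.pkl","rb"))
t=[cv2.resize(o[k,i][1][185:255,235:328],(400,300),interpolation=cv2.INTER_CUBIC) for k in "SR" for i in (0,1)]
t=[cv2.convertScaleAbs(x,alpha=1.3) for x in t]
cv2.imwrite("pics/z1.png",np.vstack([np.hstack(t[:2]),np.hstack(t[2:])])[:,:,::-1])
E
```

```text
(no output)
```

View pics/z1.png

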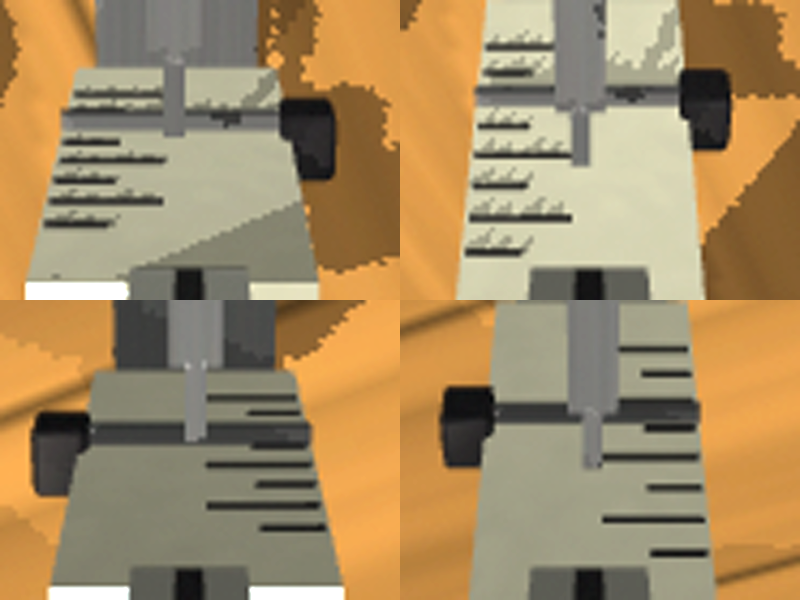

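```bash
python3 - <<'E'
from h import *
import pickle
o=pickle.load(open("obs.pkl","rb"))
for (k,i),xs in {('S',0):(130,225),('S',1):(50,240),('R',0):(130,250),('R',1):(130,240)}.items():
  g=cv2.cvtColor(o[k,i][1],cv2.COLOR_RGB2GRAY).astype(int)
  for x in xs:
    u=int(235+x/4.3); print(k,i,u,"rows200-222",g[200:223,u-1:u+2].mean(1).astype(int))
  x={('S',0):174,('S',1):181,('R',0):195,('R',1):192}[k,i]; u=int(235+x/4.3); print(' tip',u,"rows208-228",g[208:229,u])
E
```

```text
S 0 265 rows200-222 [100 137 140 139 139 129  74  58 136 119  85  58  84  89  89 112 137 137
 138 139 128  93  33]
S 0 287 rows200-222 [100 137 140 139 139 140 139 139 140 118  79  41  46  61  74 111 138 140
 140 139 139 139 138]
 tip 275 rows208-228 [ 90  89  89  89  89  89  89  89  89 134 139 139 139 138 137 139 140 140
 139 137 137]
S 1 246 rows200-222 [129 128 127 125 124 124 123 123 123 123 123 124 123 124 124 125 125 125
 126 125 125 125 124]
S 1 290 rows200-222 [154 130 128 127 108  54  49  45  71 104 162 166 166 166 165 165 165 164
 164 164 164 164 163]
 tip 277 rows208-228 [101 101 118 100  89  88  88  88  88  88  88  88  88  88  88 106 162 166
 165 165 163]
R 0 265 rows200-222 [ 48  73 100 102 102 102 100 102 101 101 102 101 101  71  39  45  48  49
  60  99 101 101 101]
R 0 293 rows200-222 [ 48  73 100 102 102 102 102  46  57 100  90  40  98  71  40  46  48  48
  48  65 100 101  81]
 tip 280 rows208-228 [103 103 103 103 103 103 104 103 103 103  66 100 101 101 100 101 102 102
 103 102 101]
R 1 265 rows200-222 [123 123 122 121 121 122 123 124 104  49  41  43  44  62 119 122 122 122
 122 123 123 123 122]
R 1 290 rows200-222 [124 108  98 122 123 122 122  98  35  39  41  43  43  62 111 114 123 122
 123 121  97  30  65]
 tip 279 rows208-228 [ 96  96 109  99  98  98  98  98  98  97  97  97  97  96  97  87 103 123
 124 123 122]
```

```bash
python3 - <<'E'
from h import *
import pickle
np.set_printoptions(precision=4,suppress=True)
o=pickle.load(open("obs.pkl","rb"))
M={'S':dict(bot=((275,209.6),(277,204.3)),rear=((275,214.9),(277,209.2)),tip=((275.5,216.6),(277,223.2)),pad=((275,102),(277,135))),
'R':dict(bot=((280,213.),(278,207.7)),rear=((280,218.6),(278,213.35)),tip=((280.5,217.7),(278,223.4)),pad=((280,102),(280,136)))}
for k in M:
  for n,(a,b) in M[k].items():
    X,e=tri([(o[k,0][0],a),(o[k,1][0],b)]); print(k,n,X,"out",(X-P[k])@D[k],"lat",(X-P[k])@np.cross(Z,D[k]),np.max(e))
  # predicted rows for bottom/rear as function of z
  T=P[k]
E
```

```text
S bot [ 0.5571 -0.1865  0.0527] out 0.09779319911791827 lat -0.0007523357537429949 0.00032509967957895867
S rear [ 0.5554 -0.1906  0.0551] out 0.10222583692059976 lat -0.0007582600819252211 0.0003148936103739897
S tip [ 0.5603 -0.1797  0.0888] out 0.09026173296651803 lat -0.00029717968876227227 4.585593179550011e-05
S pad [ 0.5948 -0.0968  0.0954] out 0.0004292650401045277 lat -6.557913952322964e-05 0.0003431809204440452
R bot [0.4054 0.1771 0.0557] out 0.09963679432023013 lat 0.00010719525250048449 0.0006447009199775582
R rear [0.4017 0.1787 0.0598] out 0.10364215987265125 lat 0.0001085158004303278 0.0006355049432470841
R tip [0.4131 0.1738 0.0881] out 0.09120604798415964 lat 0.0002315752318881253 0.0007789947264515238
R pad [0.497  0.1386 0.0972] out 0.00027619205883330165 lat 0.0004942104336231176 0.00013650514994937899
```

```bash
cat >>h.py <<'E'
BL={'R':np.array([.4054,.1771,.0585]),'S':np.array([.5571,-.1865,.0545])}
PAD={'R':np.array([.497,.1388,.101]),'S':np.array([.5949,-.0966,.101])}
def side(k,sg):
    x=sg*np.cross(Z,D[k]); z=-Z; return quat(R.from_matrix(np.c_[x,np.cross(z,x),z]))
E
python3 - <<'E'
from h import *
np.set_printoptions(precision=3,suppress=True)
for k in "RS":
  for sg in(1,-1):
    q=side(k,sg)
    for h in (.17,.085): print(k,sg,h,kin.inverse_kinematics(np.r_[PAD[k][:2],h],q))
    p=np.r_[PAD[k][:2],.088]; w=dict(cams.camera_params("wrist")); s=readout.state(); t=rot(s['tcp_rot']); r=rot(q)
    w['attitude']=quat(r*t.inv()*rot(w['attitude'])); w['xyz']=p+r.apply([.0677,-.0008,-.134]); print(proj(w,BL[k]))
E
```

```text
R 1 0.17 [ 0.633  0.703 -1.298  1.933  0.763  1.123  1.769]
R 1 0.085 [ 0.609  0.929 -1.305  1.985  1.031  1.123  1.587]
[448.014 248.986]
R -1 0.17 [ 0.469  0.507 -0.999  1.937  0.514  0.979 -1.167]
R -1 0.085 [ 0.386  0.635 -0.903  1.99   0.672  0.846 -1.29 ]
[110.531 248.292]
S 1 0.17 [ 0.564  0.528 -0.597  1.732  0.346  0.988 -2.124]
S 1 0.085 [ 0.525  0.637 -0.548  1.782  0.428  0.843 -2.187]
[441.577 247.262]
S -1 0.17 [ 0.958  0.879 -1.304  1.72   0.891  1.27   0.621]
S -1 0.085 [ 0.95   1.055 -1.308  1.769  1.089  1.246  0.512]
[116.697 244.993]
```

```bash
cat >press1.py <<'E'
from h import *
import sys,pickle
k,drop=sys.argv[1],float(sys.argv[2]) # drop of pad at first press
q=side(k,-1); xy=PAD[k][:2]
if len(sys.argv)>3: env.move_to([*xy,.25],q.tolist())
env.move_to([*xy,.135],q.tolist()); env.sleep(.3)
f0=readout.state()['force']
hit=env.move_linear([*xy,.095],vel=.02,contact_N=1.5)
s=readout.state(); print("hit",hit,s['tool_pos'],s['force']-f0,s['t'])
if not hit: sys.exit()
z0=.109; print("contact z",s['tool_pos'][2])
env.move_linear([*xy,z0-drop],vel=.02); env.sleep(.2)
s=readout.state(); w=cams.camera_params("wrist"); im=cams.capture("wrist")
print("pressed",s['tool_pos'],s['force']-f0,s['t'])
pickle.dump((w,im),open(f"p{k}.pkl","wb")); u,v=map(int,proj(w,BL[k])); print(proj(w,BL[k]))
x0,y0=max(u-60,0),v-50
z=cv2.resize(im[y0:y0+100,x0:x0+130],None,fx=6,fy=6,interpolation=cv2.INTER_CUBIC); print("crop",x0,y0)
cv2.imwrite(f"pics/p{k}.png",cv2.convertScaleAbs(z,alpha=1.3)[:,:,::-1])
T=P[k]*[1,1,0]+D[k]*.0906
for h in np.arange(.05,.075,.003): print(h,(proj(w,T+h*Z)-[x0,y0])*6)
E
python3 press1.py R .016
```

```text
hit True [0.49679491 0.13870546 0.10616688] [-0.87478905  0.30618218  3.79180275] 11.8167
contact z 0.10616687603125512
pressed [0.49678746 0.1391494  0.09291164] [-1.92998527  0.46025101  5.91831278] 12.825
[114.92937869 245.61461775]
crop 54 195
0.05 [489.39934167 273.00310722]
0.053000000000000005 [476.43553341 283.37724581]
0.05600000000000001 [463.08594303 294.0660935 ]
0.05900000000000001 [449.33365139 305.08378058]
0.06200000000000001 [435.1607785  316.44526551]
0.06500000000000002 [420.5484187  328.16639349]
0.06800000000000002 [405.4765712 340.2639596]
0.07100000000000002 [389.92406557 352.75577705]
0.07400000000000002 [373.86848185 365.6607508 ]
```

View pics/pR.png

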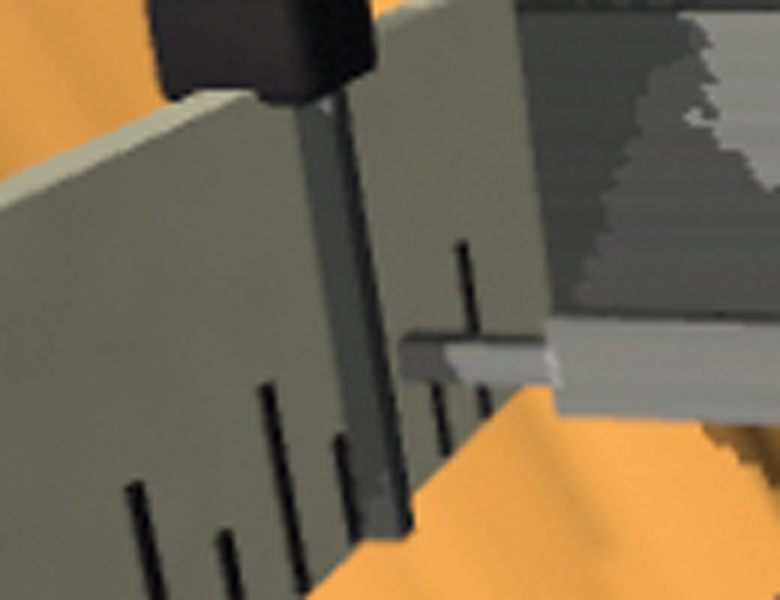

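The pointer tip is at crop (400,357) and the blade's front centre at (375,312), so the tip is still about 10 mm above the blade. That agrees with the measured force. I'll go 6.5 mm deeper and check.

```bash
cat >press2.py <<'E'
from h import *
import sys
k,z=sys.argv[1],float(sys.argv[2]); xy=PAD[k][:2]
env.move_linear([*xy,z],vel=.015); env.sleep(.2)
s=readout.state(); w=cams.camera_params("wrist"); im=cams.capture("wrist"); print(s['tool_pos'],s['force'],s['t'])
u,v=map(int,proj(w,BL[k])); x0,y0=max(u-60,0),v-50
zz=cv2.resize(im[y0:y0+100,x0:x0+130],None,fx=6,fy=6,interpolation=cv2.INTER_CUBIC)
cv2.imwrite(f"pics/q{k}.png",cv2.convertScaleAbs(zz,alpha=1.3)[:,:,::-1])
pr=lambda X:(proj(w,X)-[x0,y0])*6
print("BL",pr(BL[k])); T=P[k]*[1,1,0]+D[k]*.0906
for h in np.arange(.05,.07,.003): print(round(h,3),pr(T+h*Z))
env.sleep(.9)
E
python3 press2.py R .0865
```

```text
[0.49702752 0.13918344 0.08660733] [ 0.04595919 -0.24056127  8.19946519] 13.6583
BL [360.72551661 305.51615584]
0.05 [489.67004396 272.87126397]
0.053 [475.86157048 283.93961327]
0.056 [461.63037454 295.35372277]
0.059 [446.95744148 307.12954154]
0.062 [431.8226551 319.2839752]
0.065 [416.20472281 331.83495454]
0.068 [400.0810954  344.80150963]
```

View pics/qR.png

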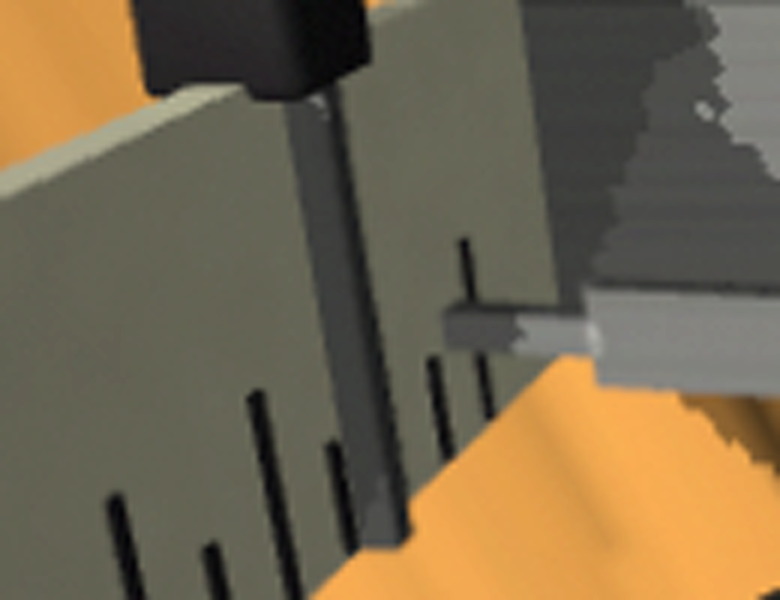

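The tip is at (446,326) and the blade's front centre at (370,315). After correcting for bias, the tip is about 1 mm above the blade, which is in the band. I'll go 0.4 mm deeper, hold, release, and move on to the square corner.

```bash
python3 - <<'E'
from h import *
xy=PAD['R'][:2]
env.move_linear([*xy,.0861],vel=.01); env.sleep(.7)
env.move_linear([*xy,.25],vel=.12); s=readout.state(); print(s['tool_pos'],s['force'],s['t'])
E
python3 press1.py S .019 v
```

```text
[0.49654643 0.13855199 0.24926061] [ 0.08758688 -0.11404311 -0.15269513] 17.075
hit True [ 0.59464919 -0.09664465  0.10608615] [0.77785547 0.45577653 3.17252121] 20.8
contact z 0.10608615036263185
pressed [ 0.59505754 -0.09694066  0.09013532] [ 0.4390409  -0.13829048  5.88164289] 21.9417
[116.8243751  242.52044607]
crop 56 192
0.05 [454.72765139 294.55601389]
0.053000000000000005 [441.22110871 305.05410345]
0.05600000000000001 [427.3069141 315.8753946]
0.05900000000000001 [412.96696048 327.03459906]
0.06200000000000001 [398.18210196 338.54730108]
0.06500000000000002 [382.93208349 350.43001972]
0.06800000000000002 [367.1954654 362.7002759]
0.07100000000000002 [350.94954259 375.37666492]
0.07400000000000002 [334.17025805 388.47893465]
```

View pics/pS.png

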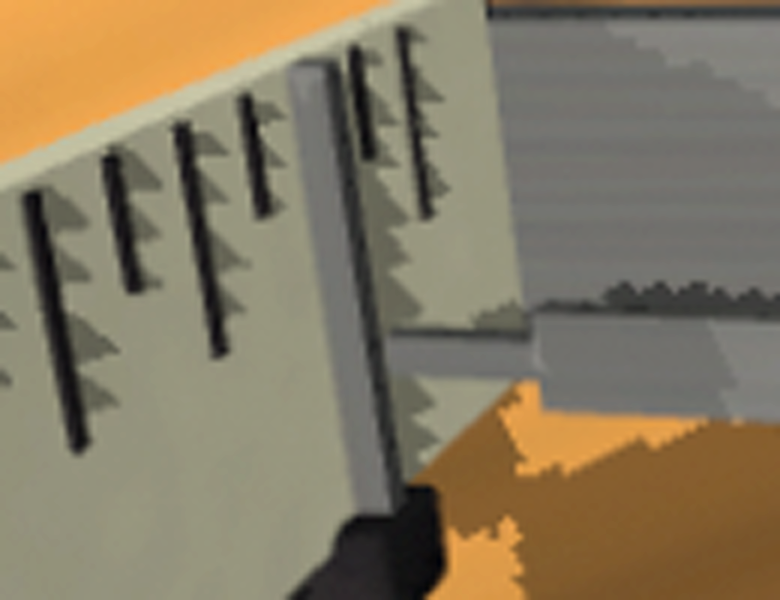

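The tip is at (387,352) and the blade's front centre at about (365,300), so the tip is 9–10 mm above the blade. I'll go 6.5 mm deeper.

```bash
python3 press2.py S .0836
```

```text
[ 0.59531873 -0.09673827  0.08404833] [-0.23156773 -0.71982356  7.95261301] 22.7667
BL [360.25852703 305.87925161]
0.05 [453.51746632 296.59287558]
0.053 [439.12074884 307.75409606]
0.056 [424.27715646 319.26910695]
0.059 [408.96633967 331.15444906]
0.062 [393.16675904 343.42766667]
0.065 [376.85560416 356.10738005]
0.068 [360.00870686 369.21336378]
```

View pics/qS.png

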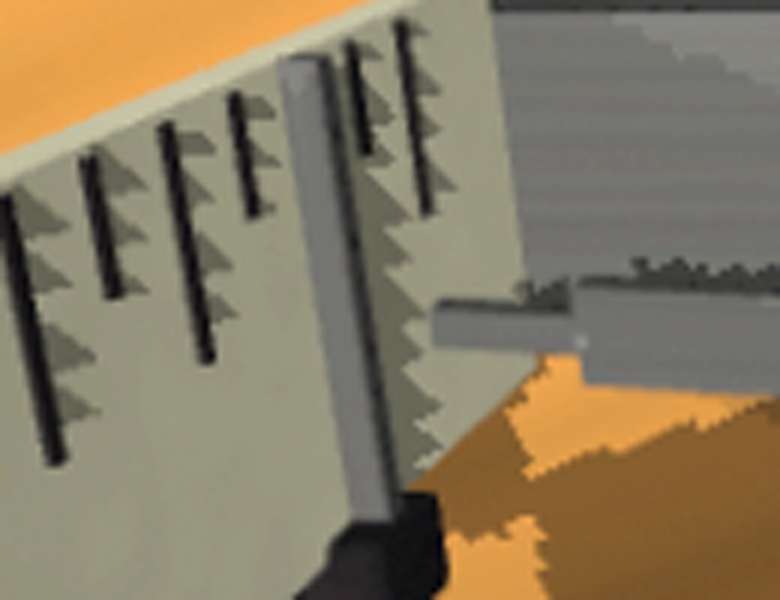

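The tip is at (433,325), within about 1 mm of the blade height. I'll release, retreat and check.

```bash
python3 - <<'E'
from h import *
xy=PAD['S'][:2]
env.sleep(.3); env.move_linear([*xy,.25],vel=.12); env.sleep(.5)
s=readout.state(); print(s['tool_pos'],s['force'],s['t'])
cv2.imwrite("pics/end.png",cams.capture("side")[:,:,::-1])
d=cv2.absdiff(cv2.imread("pics/end.png"),cv2.imread("pics/side0.png")).max(2)
for n,(x,y) in dict(jar=(199,253),cup=(337,214),squeegee=(170,365),pot=(338,148),sprayer=(92,270),tape=(436,210),spatula=(380,181),padR=(252,232),padS=(295,184)).items(): print(n,d[y-14:y+14,x-14:x+14].mean())
E
```

```text
[ 0.59489637 -0.09655631  0.2499556 ] [ 0.26531121  0.24798152 -0.3769689 ] 26.05
jar 6.30484693877551
cup 14.767857142857142
squeegee 6.4311224489795915
pot 33.10204081632653
sprayer 6.663265306122449
tape 10.230867346938776
spatula 34.36862244897959
padR 9.264030612244898
padS 9.869897959183673
```

View pics/end.png

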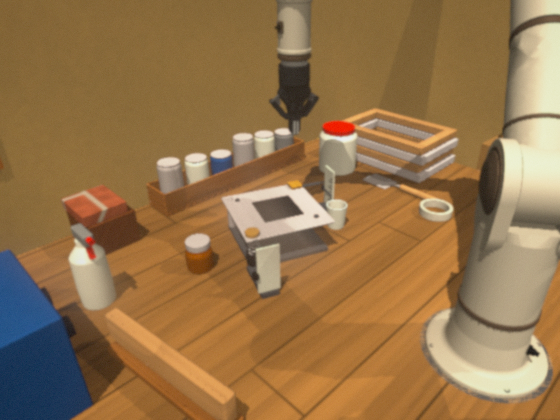

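The plate is level, with the pads back at (252,232) and (295,184). All the loose things stand where they were, and the gripper is clear.

```bash
python3 -c "
from cell import workorder;print(workorder.job_done())"
```

```text
the job is handed in; nothing more can be done
None
```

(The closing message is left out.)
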